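Run a batch of quartz blanks through the light station

TASK

Stand every small quartz blank upright in a bore of the carrier while it is at the first station, then push the carrier along its rail into the middle station and let it rest there. With the carrier there, slide the light's dimmer grip to the white set mark, let go and leave it there for two seconds, then slide it fully back to off (its end stop at the robot's right); only then push the carrier on into the last station, with all the small blanks still standing in its bores. Leave the other things on the bench where they are.

Things in the scene. Friction and masses are not known exactly. Their poses are not given: they have to be found in the camera images.
- blank_a: small frosted quartz cylinder (blank), 48 mm in diameter, 56 mm tall, standing on the bench on one flat end; sometimes absent. Origin at the centre of its lower end, z up its axis. About 223 g
- blank_b: small frosted quartz cylinder (blank), 48 mm in diameter, 59 mm tall, standing on the bench on one flat end; sometimes absent. Origin at the centre of its lower end, z up its axis. About 235 g
- blank_c: small frosted quartz cylinder (blank), 48 mm in diameter, 62 mm tall, standing on the bench on one flat end; sometimes absent. Origin at the centre of its lower end, z up its axis. About 247 g
- blank_d: small frosted quartz cylinder (blank), 48 mm in diameter, 66 mm tall, standing on the bench on one flat end; sometimes absent. Origin at the centre of its lower end, z up its axis. About 263 g
- bore0 (a point): centre of the floor of bore 0 of the carrier (nearest the handle post); each bore is 54 mm in diameter, 22 mm deep, open at the top with a 2 mm chamfer; four in a row along the rail 62 mm apart; the deck around them is 22 mm higher than this point and 86 mm wide across the rail
- bore1 (a point): centre of the floor of bore 1 of the carrier (between); each bore is 54 mm in diameter, 22 mm deep, open at the top with a 2 mm chamfer; four in a row along the rail 62 mm apart; the deck around them is 22 mm higher than this point and 86 mm wide across the rail
- bore2 (a point): centre of the floor of bore 2 of the carrier (between); each bore is 54 mm in diameter, 22 mm deep, open at the top with a 2 mm chamfer; four in a row along the rail 62 mm apart; the deck around them is 22 mm higher than this point and 86 mm wide across the rail
- bore3 (a point): centre of the floor of bore 3 of the carrier (farthest from the handle post); each bore is 54 mm in diameter, 22 mm deep, open at the top with a 2 mm chamfer; four in a row along the rail 62 mm apart; the deck around them is 22 mm higher than this point and 86 mm wide across the rail
- carrier (a joint): position of the aluminium carrier along the rail in m: 0 = first (loading) station, 0.08 = middle (light) station, 0.16 = last station and end stop. It travels along the rail's own +y (to the robot's left). An indexing wheel in the grey housing at the rail's left end pulls it into the nearest station and takes about 5 N to push out of one; it stays in a station when let go there
- carrier_handle (a point): top centre of the carrier's black upright handle post (16 mm across the rail, 14 mm along it, 46 mm tall above the deck), at the carrier's trailing end (robot's right); pinch it or push on its side
- station0 (a point): where carrier_handle is when the carrier sits in the first (loading) station. Station plates with a white line stand on the rail's far edge; the carrier's black centre line comes level with one of them
- station1 (a point): where carrier_handle is when the carrier sits in the middle (light) station. Station plates with a white line stand on the rail's far edge; the carrier's black centre line comes level with one of them
- station2 (a point): where carrier_handle is when the carrier sits in the last station. Station plates with a white line stand on the rail's far edge; the carrier's black centre line comes level with one of them
- rail: the fixed rail, 100 mm wide, 470 mm long along its own y, carrier deck 52 mm above the bench; origin under its centre, x away from the robot; a low light bar 28 mm high lies along its near side, 59 to 85 mm from its centre line
- dimmer (a joint): position of the dimmer grip along its track in m: 0 = off, the end stop at the robot's right; 0.12 = full, at the left; moves along the track's own +y with about 1.2 N friction
- dimmer_top (a point): top centre of the dimmer's aluminium grip (28 mm across the track, 20 mm along it, 40 mm tall; the black track it slides on is 14 mm high, 40 mm wide, 170 mm long)
- mark: small white set mark clipped on the far edge of the dimmer track, 16 mm high, its line pointing at the track; its x and y axes are those of the track (y along it); the grip is at the mark when their centres have the same y in this frame
- big_blank: not to be disturbed: the wide quartz cylinder, 74 mm across, 75 mm tall; origin under its centre
- long_blank: not to be disturbed: the tall quartz cylinder, 74 mm across, 95 mm tall; origin under its centre
- strip: not to be disturbed: flat white plastic strip 34 x 120 x 12 mm; origin under its centre
- pad: not to be disturbed: flat white plastic pad 50 x 50 x 14 mm; origin under its centre
- hexdriver: not to be disturbed: green-handled driver 200 mm long, lying; origin under its middle
- spanner: not to be disturbed: steel spanner 180 mm long, lying flat; origin under its middle
- spray: not to be disturbed: white round bottle 64 mm across, 170 mm tall; origin under its centre
Not all that is in view belongs to the job. What is shaped like the blank_b but blue is not meant. Leave any green look-alike of the blank_a alone.

How it is judged (in metres and radians):
On the way, in this order (a step that is already met when the one before it is completed fails the run):
1. every small blank that is present stands in a bore of the carrier, which is still at the first station ((distance between blank_a and bore0 below 0.006 m or distance between blank_a and bore1 below 0.006 m or distance between blank_a and bore2 below 0.006 m or distance between blank_a and bore3 below 0.006 m) and angle between each of blank_a, blank_b, blank_c, blank_d's own z axis and vertical below 0.12 rad and (distance between blank_b and bore0 below 0.006 m or distance between blank_b and bore1 below 0.006 m or distance between blank_b and bore2 below 0.006 m or distance between blank_b and bore3 below 0.006 m) and (distance between blank_c and bore0 below 0.006 m or distance between blank_c and bore1 below 0.006 m or distance between blank_c and bore2 below 0.006 m or distance between blank_c and bore3 below 0.006 m) and (distance between blank_d and bore0 below 0.006 m or distance between blank_d and bore1 below 0.006 m or distance between blank_d and bore2 below 0.006 m or distance between blank_d and bore3 below 0.006 m) and value of joint carrier below 0.015 m), for 0.3 s.
2. the carrier rests in the middle station (within 7 mm) (value of joint carrier between 0.073 and 0.087 m and velocity of joint carrier between -0.01 and 0.01 m/s), for 0.3 s.
3. with the carrier in the middle station the dimmer grip is let go at the set mark (within 6 mm) and stays there for a second (value of joint carrier between 0.073 and 0.087 m and y of dimmer_top in the frame of mark between -0.006 and 0.006 m and contact force between the fingers and dimmer below 0.2 N), for 1 s.
4. the dimmer is back at off (within 7 mm of its stop), the carrier still in the middle station (value of joint carrier between 0.073 and 0.087 m and value of joint dimmer below 0.007 m), for 0.2 s.
At the end, for the whole second after the job is handed in: every small blank present stands upright in a bore (lower end within 6 mm of the bore's floor centre, tilt under 0.12 rad), the carrier is at rest in the last station (within 7 mm), the dimmer is off (within 7 mm of its stop) ((distance between blank_a and bore0 below 0.006 m or distance between blank_a and bore1 below 0.006 m or distance between blank_a and bore2 below 0.006 m or distance between blank_a and bore3 below 0.006 m) and angle between each of blank_a, blank_b, blank_c, blank_d's own z axis and vertical below 0.12 rad and (distance between blank_b and bore0 below 0.006 m or distance between blank_b and bore1 below 0.006 m or distance between blank_b and bore2 below 0.006 m or distance between blank_b and bore3 below 0.006 m) and (distance between blank_c and bore0 below 0.006 m or distance between blank_c and bore1 below 0.006 m or distance between blank_c and bore2 below 0.006 m or distance between blank_c and bore3 below 0.006 m) and (distance between blank_d and bore0 below 0.006 m or distance between blank_d and bore1 below 0.006 m or distance between blank_d and bore2 below 0.006 m or distance between blank_d and bore3 below 0.006 m) and value of joint carrier above 0.153 m and value of joint dimmer below 0.007 m and velocity of joint carrier between -0.01 and 0.01 m/s); the robot touches nothing.
It fails at once if another thing on the bench was shoved more than 40 mm or tipped over (distance of any of big_blank, long_blank, strip, pad, hexdriver, spanner, spray from where it was at the start of the episode above 0.04 m or angle between any of big_blank, long_blank, spray's own z axis and vertical above 0.5 rad).
Of blank_a, blank_b, blank_c, blank_d only 2 to 4 are there at a start; the rules pass over those that are not, and their reading is None.
At some moment in a run one of blank_a, blank_b, blank_c, blank_d may be knocked a few centimetres aside while the robot is not near it.
It also fails if it takes over 210 s, if anything falls off the work surface, if the arm or the gripper's body presses on something with over 40 N, if the wrist force passes 120 N, or if a joint passes its speed limit or range.

ROBOT

A 6-joint arm with a two-finger parallel gripper is mounted at the origin on the work surface. World frame = base frame: x ahead of the robot, y to its left, z up, the work surface at z = 0. Lengths are in mm, angles in degrees, forces in N, time in s.
With the tool pointing down it reaches from about 275 to 825 mm from the base axis. Payload 5.2 kg.
Tool frame: the origin (TCP) lies on the centre line of the jaws, within the pads' length; the fingertips stand 11 mm ahead of it and the grasp point (between the pads) lies 8 mm behind it; z points along the fingers, y is the line along which they close (so a half turn about z gives the same grasp; the last joint's range is limited). The gripper opens to 93 mm and grips with 3 to 60 N. Pads are 15 mm wide; open, the fingers measure 128 mm over their backs; the gripper's body (75 mm by 188 mm) begins 65 mm behind the grasp point.
Start: joints at [-82.437, 14.817, 87.949, -0, 77.235, -11.62], TCP at [180.74, -519.459, 229.653] pointing down, gripper open.
Joint ranges: [-179.93, 179.93], [-52.35, 119.4], [10.71, 147.94], [-69.91, 249.91], [12.55, 155.21], [-178.61, 178.61]. Speed limits (degrees/s): [147.25, 147.25, 180, 180, 180, 180].

INTERFACE

Orientations are given as a 3x3 rotation matrix whose columns are the frame's x, y, z axes.
In Python, from plant import robot gives the robot as it stands. The module is installed in compiled form; this text tells all that it offers.
- The arm moves only by the tool servo_tool, never from a script. Its argument "commands" is a list of rows, each an object with "gripper": the finger opening in mm, from 0 to 93; "linear": the shift along the world's x, y, z in mm, a list of three; "spin": the turn about the world's z in degrees. In form: [{"gripper": gripper, "linear": [dx, dy, dz], "spin": spin}, ...]. A call has 1 to 12 rows; each row shifts and turns the commanded pose from where the row before left it; what a row does not reach is not made up. A row lasts 1/12 s, in which the tool goes at most 41.7 mm and 7.16 degrees, less where a joint would pass 70% of its speed; a pose out of reach is approached as far as the arm can. A call with a gripper value outside its range is refused whole. The fingers move at their own pace and stop on an object; "newtons" is the grip in N (left out, the last holds). Time passes only in rows, so rows that do not move let the fingers close. It gives the time, the measured TCP pose, the force, the opening and the grip force at its end, in the units of the state.
- robot.get_obs(): the state, without advancing time (a new reading comes with each control period).
- robot.grab_frame(name): name is "scene" or "side" or "wrist"; returns (picture, depth): 480x640x3 uint8, blue, green, red; 480x640 float32, mm along the optical axis (not along the pixel's ray), 0 where there is no reading.
- robot.camera_params(name): a dict with "K" (3x3 intrinsics, pixels), "world_from_camera" (4x4, takes a point from camera to world coordinates). Camera axes: x right, y up, looking along -z (the intrinsics and any distortion apply to the point x, -y, -z); pixel columns grow to the right and rows downward; lengths in mm; the calibration is good to about 2 mm. A picture is of the moment at which its call begins: read the wrist's pose just before it. camera_params takes no time and is no camera call; for the wrist camera it gives the pose at the moment of the call.
- robot.hand_in(): hands the job in; it is judged then, once.
Trained networks look in the newest picture that a camera, given by its name, has taken for a name from the list of things; names that differ only in an ending like _2 or _b are one class to them, and where a whole thing is asked for, a point or a joint stands for the part that bears it (a point fixed in the world has none). Each returns a list of dicts, best first, with "score" (0 to 1); they miss things now and then, are a little off and sometimes report something else, mostly with a low value. They report only what shows in the picture. A call takes as long as a camera call. They do not tell look-alikes from the thing itself.
- robot.boxes_of(thing, camera): "centre" ([x, y, z] in mm, in the coordinates of the camera as it stood for that picture, good to about 4 mm: the middle of the surface that is visible of it).
The state is a dict: "time": time; "joint_positions": joint angles; "joint_velocities": joint speeds; "joint_torque": joint torques, N m; "tool_pos": TCP position; "tcp_rot": TCP orientation; "contact_force": force on the tool from outside, world axes, zero at the start; "wrist_torque": the same for the moment, N m; "grip_width": opening from 0.0 (shut) to 1.0 (fully open); "grasp_force": force on a finger pad.
Only numpy, scipy, OpenCV 4.12 (cv2) and the standard library are available. Lean on these libraries where they do the work, as an engineer would, in place of code of your own. Each camera call takes 0.05 s, during which the arm holds its last target. There are 200 camera calls.

## Working session

There is one attempt and no reset: what is moved stays moved. The work goes in short steps, Python scripts to look and compute and a tool call to move; the robot and the scene stay as the last step left them, time stands still between calls to the robot, and variables do not carry over. Pictures are saved under pics/ and viewed, at most 14 in all, crops included, and the job is handed in when it is done.

Besides the shell and the picture viewer there is one more tool, called after "Request:" as name(argument=value, ...) on one line, values as JSON. servo_tool: Moves the arm, as the interface text tells. Its arguments: {"type":"object","properties":{"commands":{"type":"array","items":{"type":"object","properties":{"gripper":{"type":"number"},"linear":{"type":"array","items":{"type":"number"}},"spin":{"type":"number"}}}},"newtons":{"type":"number"}},"required":["commands"]}

```bash
mkdir -p pics; cat > h.py <<'E'
import numpy as np, cv2
from plant import robot
def grab(n):
    P=robot.camera_params(n); im,d=robot.grab_frame(n); return im,d,P
def w(P,c):
    return (np.array(P["world_from_camera"])@np.append(c,1))[:3]
def pts(d,P):
    K=np.array(P["K"]);v,u=np.mgrid[:480,:640]
    x=(u-K[0,2])/K[0,0]*d;y=(v-K[1,2])/K[1,1]*d
    c=np.stack([x,-y,-d,np.ones_like(d)],-1)
    return (c@np.array(P["world_from_camera"]).T)[...,:3]
E
python3 - <<'E'
from h import *
for n in ["scene","side"]:
    im,d,P=grab(n); cv2.imwrite(f"pics/{n}0.png",im); np.savez(f"{n}0.npz",d=d,M=P["world_from_camera"],K=P["K"],im=im)
    print(n,np.array(P["world_from_camera"]).round(2).tolist())
    for t in ["blank_a","carrier_handle","dimmer_top","mark","rail","big_blank","long_blank","spray","strip","pad","hexdriver","spanner","bore0"]:
        try: print(t,[(w(P,b["centre"]).round(0).tolist(),round(b["score"],2)) for b in robot.boxes_of(t,n)])
        except Exception as e: print(t,e)
E
```

```text
scene [[-0.22, -0.65, 0.72, 1329.52], [0.97, -0.14, 0.18, 161.16], [-0.02, 0.75, 0.67, 784.57], [0.0, 0.0, 0.0, 1.0]]
blank_a [([659.0, 56.0, 51.0], 0.97), ([652.0, -125.0, 49.0], 0.78), ([669.0, -32.0, 49.0], 0.75), ([650.0, -221.0, 50.0], 0.7)]
carrier_handle [([488.0, -64.0, 46.0], 0.88)]
dimmer_top [([500.0, 50.0, 28.0], 0.75), ([639.0, 218.0, 48.0], 0.74)]
mark [([659.0, 58.0, 48.0], 0.52), ([652.0, 300.0, 17.0], 0.51)]
rail [([502.0, 47.0, 31.0], 0.92)]
big_blank [([791.0, 47.0, 74.0], 0.9), ([507.0, 49.0, 30.0], 0.52)]
long_blank [([791.0, 49.0, 75.0], 0.7), ([780.0, -185.0, 81.0], 0.64), ([506.0, 51.0, 29.0], 0.58)]
spray [([694.0, -351.0, 87.0], 0.73)]
strip [([733.0, -70.0, 15.0], 0.82)]
pad [([489.0, -53.0, 50.0], 0.62), ([739.0, 181.0, 16.0], 0.57)]
hexdriver [([365.0, 322.0, 19.0], 0.61), ([641.0, 222.0, 45.0], 0.51), ([792.0, 51.0, 72.0], 0.37)]
spanner [([321.0, -295.0, 9.0], 0.62), ([489.0, -58.0, 45.0], 0.51), ([655.0, 55.0, 50.0], 0.22)]
bore0 [([480.0, -58.0, 49.0], 0.86), ([506.0, 51.0, 30.0], 0.57)]
side [[-0.88, 0.35, -0.32, 109.45], [-0.48, -0.64, 0.6, 801.1], [0.0, 0.68, 0.73, 1119.62], [0.0, 0.0, 0.0, 1.0]]
blank_a [([639.0, 60.0, 50.0], 0.86), ([627.0, -214.0, 46.0], 0.86), ([630.0, -120.0, 50.0], 0.74), ([648.0, -27.0, 43.0], 0.65)]
carrier_handle [([474.0, -40.0, 46.0], 0.68), ([620.0, 223.0, 47.0], 0.46)]
dimmer_top [([621.0, 225.0, 46.0], 0.76)]
mark [([623.0, 224.0, 47.0], 0.72), ([644.0, 303.0, 20.0], 0.62)]
rail [([473.0, 83.0, 30.0], 0.95), ([478.0, -38.0, 49.0], 0.21)]
big_blank [([762.0, 58.0, 72.0], 0.78)]
long_blank [([750.0, -174.0, 74.0], 0.66)]
spray [([665.0, -352.0, 90.0], 0.7), ([638.0, 57.0, 49.0], 0.57)]
strip [([729.0, -70.0, 14.0], 0.64)]
pad [([735.0, 179.0, 15.0], 0.87)]
hexdriver [([349.0, 322.0, 23.0], 0.81), ([472.0, -38.0, 53.0], 0.63)]
spanner [([750.0, -174.0, 75.0], 0.58), ([359.0, -299.0, 8.0], 0.51)]
bore0 [([476.0, -41.0, 54.0], 0.87)]
```

View pics/scene0.png

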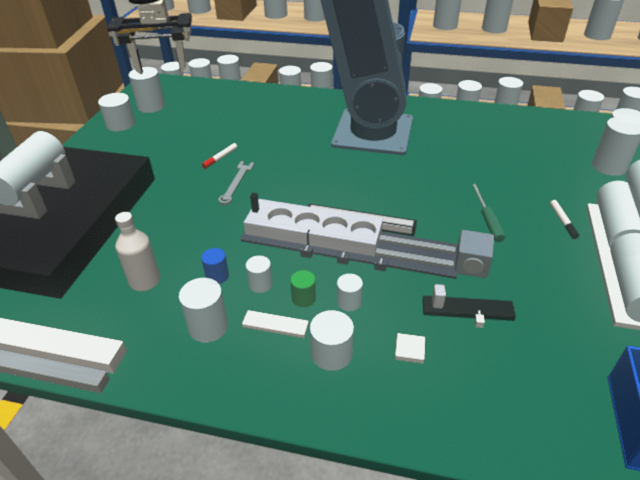

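View pics/side0.png

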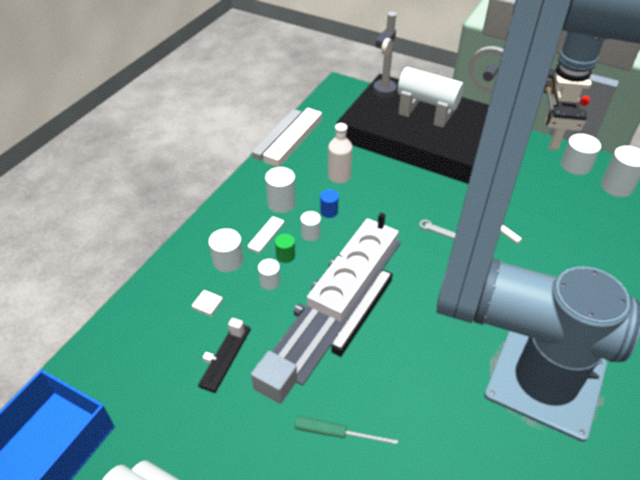

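The scene picture shows two white small blanks at pixels (258,274) and (349,292), the blue look-alike at (215,265) and the green one at (303,288). The carrier is at its first station with the post at (255,203), and the dimmer grip is at (439,295) with the mark at (480,318). The side picture agrees. White cylinders also stand at (118,112) and (148,90), so I'll measure those.

```bash
cat > m.py <<'E'
from h import *
import sys
def comps(n,d,P,im,lo,hi,box,minn=15):
    X=pts(d,P); m=(d>0)&(X[...,2]>lo)&(X[...,2]<hi)&(X[...,0]>box[0])&(X[...,0]<box[1])&(X[...,1]>box[2])&(X[...,1]<box[3])
    k,L=cv2.connectedComponents(m.astype(np.uint8))
    for i in range(1,k):
        q=X[L==i]
        if len(q)<minn: continue
        p=q[:,:2].astype(np.float32); (c,r)=cv2.minEnclosingCircle(p)
        rr=cv2.minAreaRect(p)
        v,u=np.where(L==i)
        print(n,len(q),"uv",int(u.mean()),int(v.mean()),"circ",np.round(c,1),round(r,1),"rect",np.round(rr[0],1),np.round(rr[1],1),round(rr[2],1),"z",np.percentile(q[:,2],[5,50,95]).round(1),"bgr",im[L==i].mean(0).round())
E
python3 - <<'E'
from m import *
for n in ["scene","side"]:
    z=np.load(n+"0.npz"); P=dict(K=z["K"],world_from_camera=z["M"]); d=z["d"]; im=z["im"]
    print("-- tops"); comps(n,d,P,im,50,72,(550,720,-260,120))
    print("-- far"); comps(n,d,P,im,30,130,(-100,450,-800,-380),40)
    print("-- deck"); comps(n,d,P,im,48,56,(400,560,-150,300),40)
    print("-- post"); comps(n,d,P,im,80,110,(400,560,-150,100),3)
    print("-- dimmer"); comps(n,d,P,im,44,64,(590,700,150,350),5)
    print("-- mark"); comps(n,d,P,im,15.5,30,(600,720,230,360),3)
    print("-- track"); comps(n,d,P,im,9,30,(590,720,130,360),20)
    print("-- big"); comps(n,d,P,im,64,120,(700,900,-260,120),40)
E
```

```text
-- tops
scene 367 uv 213 256 circ [ 633.9 -227.1] 26.2 rect [ 634.  -227.4] [48.7 46.3] 52.5 z [52.7 58.1 60.5] bgr [198. 107.  55.]
scene 384 uv 258 264 circ [ 637.4 -131.9] 24.7 rect [ 638.4 -131.8] [47.7 46.2] 33.0 z [52.6 58.1 60.5] bgr [222. 223. 213.]
scene 397 uv 302 279 circ [656.4 -36.4] 24.9 rect [656.7 -36.5] [46.3 48. ] 42.4 z [51.4 55.2 57.6] bgr [ 91. 169.  66.]
scene 400 uv 349 282 circ [646.2  51.8] 25.4 rect [646.8  52.2] [46.9 48.2] 77.2 z [52.3 55.1 57.3] bgr [229. 230. 220.]
-- far
scene 936 uv 146 85 circ [ -15.3 -695.4] 46.9 rect [ -12.6 -692.8] [86.1 83.9] 30.8 z [ 35.1  82.4 110.6] bgr [151. 153. 142.]
scene 781 uv 115 106 circ [ 101.2 -735.6] 45.7 rect [ 102.1 -735.4] [88.6 82.2] 29.2 z [34.4 70.3 81. ] bgr [169. 171. 161.]
scene 2305 uv 109 165 circ [ 394.2 -627.1] 131.8 rect [ 393.7 -626.1] [113.7 241.3] 0.3 z [42.4 69.1 71.7] bgr [47. 48. 42.]
-- deck
scene 1748 uv 327 222 circ [478.9 -33.6] 124.9 rect [479.4 -33.3] [236.2  91.5] 87.4 z [48.7 51.1 53.4] bgr [222. 216. 211.]
scene 100 uv 471 256 circ [521.3 274.1] 27.0 rect [525.1 273.3] [53.8 11.6] 76.7 z 
[... 3242 characters left out ...]
[619.6 343.2] 2.7 rect [619.7 343.4] [2.  5.2] 58.3 z [15.9 16.6 18.4] bgr [61. 55. 59.]
side 33 uv 204 382 circ [613.9 353.7] 13.5 rect [613.9 353.7] [25.7 11.8] 5.0 z [15.8 16.9 18.6] bgr [64. 63. 58.]
-- track
side 90 uv 213 304 circ [717.2 177.2] 24.8 rect [714.8 177.1] [10.4 49.2] 1.5 z [ 9.9 14.3 17.7] bgr [252. 252. 253.]
side 1266 uv 221 358 circ [611.4 273.9] 86.4 rect [628.4 275.9] [ 61.3 172.3] 6.8 z [11.1 15.1 19.5] bgr [75. 74. 70.]
-- big
side 679 uv 279 180 circ [ 761.7 -196. ] 40.6 rect [ 760.5 -195.4] [74.5 75.9] 78.2 z [67.7 94.5 99.8] bgr [221. 221. 217.]
side 644 uv 224 241 circ [771.2  42.8] 39.8 rect [770.7  42.7] [71.2 78.9] 32.4 z [68.2 75.7 79.6] bgr [246. 246. 244.]
```

The tops confirm two real blanks, about (637,-132) and (646,51). The far white cylinders are over 80 mm across, so they aren't ours. I'll move over the carrier for a closer wrist view.

Request:
servo_tool(commands=[{"gripper": 93,"linear": [24,38,10],"spin": 0},{"gripper": 93,"linear": [24,34,10],"spin": 0},{"gripper": 93,"linear": [24,34,10],"spin": 0},{"gripper": 93,"linear": [24,34,10],"spin": 0},{"gripper": 93,"linear": [24,34,10],"spin": 0},{"gripper": 93,"linear": [24,34,10],"spin": 0},{"gripper": 93,"linear": [24,34,10],"spin": 0},{"gripper": 93,"linear": [24,34,0],"spin": 0},{"gripper": 93,"linear": [24,34,0],"spin": 0},{"gripper": 93,"linear": [24,34,0],"spin": 0},{"gripper": 93,"linear": [24,34,0],"spin": 0},{"gripper": 93,"linear": [0,0,0],"spin": 0}])

```text
time: 2.4
tool_pos: [441.6, -144.1, 297.4]
tcp_rot: [[0.942, 0.336, 0.003], [0.336, -0.942, 0.003], [0.003, -0.002, -1.0]]
contact_force: [-0.9, -0.6, -0.2]
grip_width: 0.997
grasp_force: 0.0
```

```bash
python3 - <<'E'
from h import *
o=robot.get_obs(); print(o["tool_pos"],np.round(o["tcp_rot"],3).tolist(),o["time"],o["joint_positions"])
P=robot.camera_params("wrist"); print(np.array(P["world_from_camera"]).round(2).tolist(),P["K"])
E
```

```text
[ 441.62076242 -144.14711096  297.42093125] [[0.942, 0.336, 0.003], [0.336, -0.942, 0.003], [0.003, -0.002, -1.0]] 2.4 [-32.04045218   3.50536548  92.14281397   0.21002014  84.31301143
  38.31569974]
[[0.34, 0.9, 0.26, 514.12], [-0.94, 0.32, 0.09, -118.13], [-0.0, -0.28, 0.96, 452.79], [0.0, 0.0, 0.0, 1.0]] [[416.08208581   0.         321.98194939]
 [  0.         416.08208581 236.78233699]
 [  0.           0.           1.        ]]
```

Request:
servo_tool(commands=[{"gripper": 93,"linear": [10,14,0],"spin": 6.8},{"gripper": 93,"linear": [10,14,0],"spin": 6.8},{"gripper": 93,"linear": [10,14,0],"spin": 6.8},{"gripper": 93,"linear": [10,14,0],"spin": 6.8},{"gripper": 93,"linear": [10,14,0],"spin": 6.8},{"gripper": 93,"linear": [10,14,0],"spin": 6.8},{"gripper": 93,"linear": [10,14,0],"spin": 6.8},{"gripper": 93,"linear": [10,14,0],"spin": 6.8},{"gripper": 93,"linear": [10,14,0],"spin": 6.8},{"gripper": 93,"linear": [10,14,0],"spin": 6.8},{"gripper": 93,"linear": [0,0,0],"spin": 0},{"gripper": 93,"linear": [0,0,0],"spin": 0}])

```text
time: 3.4
tool_pos: [538.6, -10.5, 296.9]
tcp_rot: [[0.05, 0.999, -0.001], [0.999, -0.05, -0.0], [-0.0, -0.001, -1.0]]
contact_force: [-0.3, -0.7, 0.2]
grip_width: 1.002
grasp_force: 0.0
```

```bash
cat > wl.py <<'E'
from m import *
def look(k):
    im,d,P=grab("wrist"); cv2.imwrite(f"pics/w{k}.png",im); np.savez(f"w{k}.npz",d=d,M=P["world_from_camera"],K=P["K"],im=im)
    return im,d,P
def bores(im,d,P,zd=52):
    # undistorted top view 0.5 mm/px on plane z=52
    X=pts(d,P); m=(d>0)&(abs(X[...,2]-zd)<4)&(X[...,0]>400)&(X[...,0]<560)&(X[...,1]>-170)&(X[...,1]<250)
    k,L,S,C=cv2.connectedComponentsWithStats(m.astype(np.uint8)); i=1+np.argmax(S[1:,4]); q=X[L==i]
    rr=cv2.minAreaRect(q[:,:2].astype(np.float32)); print("deck",np.round(rr[0],1),np.round(rr[1],1),round(rr[2],2),"z",np.median(q[:,2]))
    mm=(L==i).astype(np.uint8)
    cs,h=cv2.findContours(mm,cv2.RETR_CCOMP,cv2.CHAIN_APPROX_NONE)
    for c,hh in zip(cs,h[0]):
        if hh[3]>=0 and len(c)>60:
            K=np.array(P["K"]); M=np.array(P["world_from_camera"])
            uv=c[:,0].astype(float); r=np.c_[(uv[:,0]-K[0,2])/K[0,0],-(uv[:,1]-K[1,2])/K[1,1],-np.ones(len(uv))]@M[:3,:3].T
            p=M[:3,3]+r*((zd-M[2,3])/r[:,2])[:,None]
            A=np.c_[2*p[:,:2],np.ones(len(p))]; s=np.linalg.lstsq(A,(p[:,:2]**2).sum(1),rcond=None)[0]
            print("hole",s[:2].round(1),"r",round(float(np.sqrt(s[2]+s[0]**2+s[1]**2)),1))
E
python3 - <<'E'
from wl import *
o=robot.get_obs(); print(o["tool_pos"],np.round(o["tcp_rot"],3).tolist(),o["time"])
im,d,P=look(1)
bores(im,d,P)
print("tops");comps("w",d,P,im,53,66,(570,720,-260,120),60)
print("post");comps("w",d,P,im,80,105,(400,560,-200,0),10)
print("dim");comps("w",d,P,im,46,64,(590,700,150,350),10)
E
```

```text
[538.62762105 -10.507783   296.85632295] [[0.05, 0.999, -0.001], [0.999, -0.05, -0.0], [-0.0, -0.001, -1.0]] 3.4
deck [476.9 -43.7] [255.9  87.5] 87.59 z 51.80391998897551
hole [ 473.4 -134.1] r 26.9
hole [475.9 -72.7] r 26.9
hole [478.4 -11.2] r 27.0
hole [480.8  50.3] r 27.0
tops
w 2154 uv 433 127 circ [644.3  51.4] 24.0 rect [644.1  51.2] [46.8 47.2] 82.1 z [54.6 55.9 57.2] bgr [238. 238. 237.]
w 1794 uv 441 220 circ [653.5 -37.8] 24.1 rect [653.6 -37.4] [47.5 46.9] 20.5 z [54.5 55.8 57.2] bgr [ 91. 186.  74.]
w 1100 uv 415 310 circ [ 635.4 -132.7] 24.4 rect [ 628.1 -133. ] [33.  48.6] 3.2 z [56.4 58.7 60. ] bgr [220. 222. 218.]
w 60 uv 417 370 circ [ 632.3 -207.2] 13.1 rect [ 632.3 -205. ] [ 4.6 26.2] 88.9 z [53.1 55.6 58.4] bgr [78. 49. 33.]
post
dim
```

View pics/w1.png

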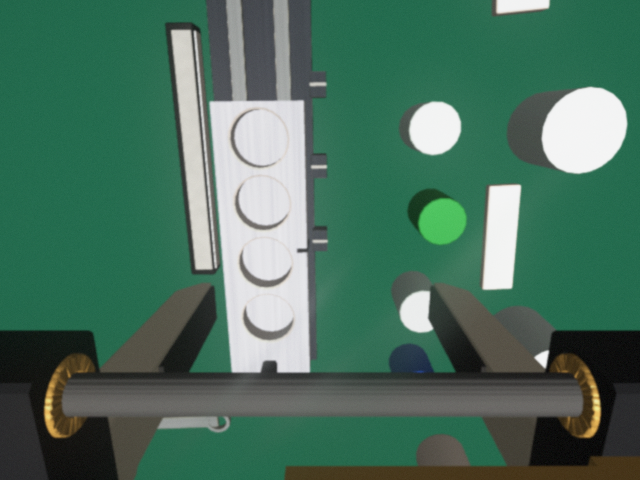

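The wrist view shows the four bores at (260,137), (263,201), (266,260) and (269,315). Blank A's top is at (433,127), green at (441,220), and blank B at (418,310) is partly behind a finger. Next I grasp blank A at about (644,51).

Request:
servo_tool(commands=[{"gripper": 93,"linear": [13.2,7.75,-24.5],"spin": 0},{"gripper": 93,"linear": [13.2,7.75,-24.5],"spin": 0},{"gripper": 93,"linear": [13.2,7.75,-24.5],"spin": 0},{"gripper": 93,"linear": [13.2,7.75,-24.5],"spin": 0.5},{"gripper": 93,"linear": [13.2,7.75,-24.5],"spin": 0},{"gripper": 93,"linear": [13.2,7.75,-24.5],"spin": 0},{"gripper": 93,"linear": [13.2,7.75,-24.5],"spin": 0},{"gripper": 93,"linear": [13.2,7.75,-24.5],"spin": 0},{"gripper": 93,"linear": [0,0,0],"spin": 0},{"gripper": 93,"linear": [0,0,0],"spin": 0}])

```text
time: 4.28
tool_pos: [643.0, 50.6, 99.5]
tcp_rot: [[0.042, 0.999, -0.004], [0.999, -0.042, -0.0], [-0.0, -0.004, -1.0]]
contact_force: [-0.6, 0.2, 0.2]
grip_width: 1.001
grasp_force: 0.0
```

```bash
python3 - <<'E'
from wl import *
o=robot.get_obs(); print(o["tool_pos"],np.round(o["tcp_rot"],3).tolist())
im,d,P=look(2)
comps("w",d,P,im,53,60,(590,700,0,120),60)
E
```

```text
[642.99133566  50.62604514  99.514029  ] [[0.042, 0.999, -0.004], [0.999, -0.042, -0.0], [-0.0, -0.004, -1.0]]
w 6361 uv 326 271 circ [644.2  51.2] 24.2 rect [644.4  51.2] [47.5 47.4] 17.5 z [54.8 55.9 56.9] bgr [237. 237. 236.]
```

Request:
servo_tool(newtons=15, commands=[{"gripper": 93,"linear": [0.5,0.3,-20.5],"spin": 0},{"gripper": 93,"linear": [0.5,0.3,-20.5],"spin": 0},{"gripper": 93,"linear": [0,0,-20],"spin": 0},{"gripper": 93,"linear": [0,0,0],"spin": 0},{"gripper": 40,"linear": [0,0,0],"spin": 0},{"gripper": 40,"linear": [0,0,0],"spin": 0},{"gripper": 40,"linear": [0,0,0],"spin": 0},{"gripper": 40,"linear": [0,0,0],"spin": 0},{"gripper": 40,"linear": [0,0,0],"spin": 0},{"gripper": 40,"linear": [0,0,0],"spin": 0},{"gripper": 40,"linear": [0,0,0],"spin": 0},{"gripper": 40,"linear": [0,0,0],"spin": 0}])

```text
time: 5.33
tool_pos: [645.4, 52.2, 40.3]
tcp_rot: [[0.04, 0.999, 0.0], [0.999, -0.04, -0.0], [-0.0, 0.0, -1.0]]
contact_force: [-0.6, -0.6, 1.6]
grip_width: 0.502
grasp_force: 15.0
```

Request:
servo_tool(commands=[{"gripper": 40,"linear": [0,0,15],"spin": 0},{"gripper": 40,"linear": [0,0,25],"spin": 0},{"gripper": 40,"linear": [0,0,25],"spin": 0},{"gripper": 40,"linear": [-23.5,-0.3,10],"spin": 0},{"gripper": 40,"linear": [-23.5,-0.3,0],"spin": 0},{"gripper": 40,"linear": [-23.5,-0.3,0],"spin": 0},{"gripper": 40,"linear": [-23.5,-0.3,0],"spin": 0},{"gripper": 40,"linear": [-23.5,-0.3,0],"spin": 0},{"gripper": 40,"linear": [-23.5,-0.2,0],"spin": 0},{"gripper": 40,"linear": [-23.5,-0.2,0],"spin": 0},{"gripper": 40,"linear": [0,0,0],"spin": 0},{"gripper": 40,"linear": [0,0,0],"spin": 0}])

```text
time: 6.33
tool_pos: [479.6, 50.4, 115.1]
tcp_rot: [[0.04, 0.999, -0.001], [0.999, -0.04, 0.0], [0.0, -0.001, -1.0]]
contact_force: [1.0, -0.1, -1.6]
grip_width: 0.502
grasp_force: 15.0
```

```bash
python3 - <<'E'
from wl import *
o=robot.get_obs(); print(o["tool_pos"],np.round(o["tcp_rot"],3).tolist())
im,d,P=look(3)
bores(im,d,P)
comps("w",d,P,im,118,150,(400,560,0,120),60)
E
```

```text
[479.59298066  50.40727963 115.05943814] [[0.04, 0.999, -0.001], [0.999, -0.04, 0.0], [0.0, -0.001, -1.0]]
deck [480.8  58.3] [51.9 86.3] 87.66 z 51.88078386880821
w 15570 uv 321 322 circ [479.1  59.4] 39.4 rect [478.6  53.3] [40.4 78.7] 85.6 z [122.3 130.8 145.8] bgr [197. 199. 199.]
```

View pics/w3.png

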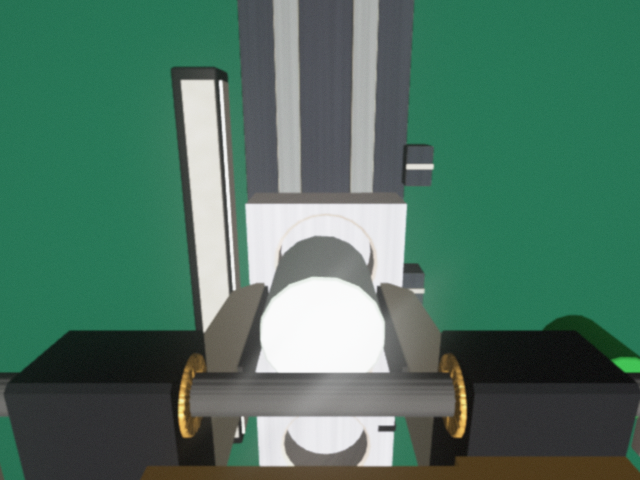

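```bash
cat >> wl.py <<'E'
def saved(f):
    z=np.load(f+".npz"); return z["im"],z["d"],dict(K=z["K"],world_from_camera=z["M"])
def fit(p,r0):
    from scipy.optimize import least_squares
    f=lambda s:np.hypot(p[:,0]-s[0],p[:,1]-s[1])-r0
    s=least_squares(f,p.mean(0),loss="soft_l1"); return s.x.round(1),round(float(np.std(f(s.x))),2)
E
python3 - <<'E'
from wl import *
im,d,P=saved("w3"); X=pts(d,P)
m=(d>0)&(abs(X[...,0]-480)<28)&(abs(X[...,1]-50)<35)
z=X[...,2][m]; h,e=np.histogram(z,np.arange(110,150,1)); print(dict(zip(e.astype(int).tolist(),h.tolist())))
t=np.median(z[(z>129)&(z<134)]); print("ztop",t)
mm=((abs(X[...,2]-t)<2.0)&m).astype(np.uint8); k,L,S,C=cv2.connectedComponentsWithStats(mm); i=1+np.argmax(S[1:,4])
c,_=cv2.findContours((L==i).astype(np.uint8),cv2.RETR_EXTERNAL,cv2.CHAIN_APPROX_NONE); uv=max(c,key=len)[:,0]
p=X[uv[:,1],uv[:,0],:2]; print("top",p.min(0),p.max(0),cv2.minEnclosingCircle(p.astype(np.float32)),fit(p,24))
# bore3 visible rim: deck pixels nearest hole
mm=((d>0)&(abs(X[...,2]-52)<2.5)&(X[...,1]<105)&(abs(X[...,0]-480)<45))
q=X[mm][:,:2]; D=np.hypot(q[:,0]-480.8,q[:,1]-50.3); a=np.degrees(np.arctan2(q[:,1]-50.3,q[:,0]-480.8)).astype(int)
R=[]
for k in range(20,161,3):
    s=(abs(a-k)<2)&(D<34)
    if s.sum()>3: R.append(q[s][np.argmin(D[s])])
R=np.array(R); print(len(R),fit(R,27))
E
```

```text
{110: 100, 111: 93, 112: 125, 113: 116, 114: 110, 115: 107, 116: 132, 117: 123, 118: 133, 119: 113, 120: 131, 121: 135, 122: 118, 123: 136, 124: 146, 125: 140, 126: 159, 127: 150, 128: 170, 129: 1190, 130: 5782, 131: 3072, 132: 219, 133: 63, 134: 73, 135: 79, 136: 75, 137: 74, 138: 67, 139: 92, 140: 77, 141: 86, 142: 90, 143: 90, 144: 76, 145: 97, 146: 86, 147: 77, 148: 87}
ztop 130.73879957158601
top [452.11015198  32.69745759] [507.90648678  73.31245506] ((479.7635803222656, 55.120914459228516), 28.363985061645508) (array([478.8,  50.6]), 2.79)
47 (array([480.4,  49.9]), 0.17)
```

Blank A hangs over bore 3, which is at (327,250) in the picture. The offset is under 1 mm, so I lower it.

Request:
servo_tool(commands=[{"gripper": 40,"linear": [0.8,0.6,-5],"spin": 0},{"gripper": 40,"linear": [0,0,-8],"spin": 0},{"gripper": 40,"linear": [0,0,-6],"spin": 0},{"gripper": 40,"linear": [0,0,-4],"spin": 0},{"gripper": 40,"linear": [0,0,-4],"spin": 0},{"gripper": 40,"linear": [0,0,-4],"spin": 0},{"gripper": 40,"linear": [0,0,-4],"spin": 0},{"gripper": 40,"linear": [0,0,-3],"spin": 0},{"gripper": 40,"linear": [0,0,-3],"spin": 0},{"gripper": 40,"linear": [0,0,-2],"spin": 0},{"gripper": 40,"linear": [0,0,0],"spin": 0},{"gripper": 40,"linear": [0,0,0],"spin": 0}])

```text
time: 7.38
tool_pos: [481.6, 50.8, 72.1]
tcp_rot: [[0.04, 0.999, -0.0], [0.999, -0.04, -0.0], [-0.0, -0.0, -1.0]]
contact_force: [-0.1, -0.1, -2.2]
grip_width: 0.501
grasp_force: 15.0
```

Request:
servo_tool(commands=[{"gripper": 40,"linear": [-0.5,-0.3,-1],"spin": 0},{"gripper": 40,"linear": [0,0,-0.8],"spin": 0},{"gripper": 40,"linear": [0,0,0],"spin": 0},{"gripper": 70,"linear": [0,0,0],"spin": 0},{"gripper": 70,"linear": [0,0,0],"spin": 0},{"gripper": 70,"linear": [0,0,0],"spin": 0},{"gripper": 70,"linear": [0,0,0],"spin": 0},{"gripper": 93,"linear": [0,0,12],"spin": 0},{"gripper": 93,"linear": [0,0,25],"spin": 0},{"gripper": 93,"linear": [0,0,40],"spin": 0},{"gripper": 93,"linear": [0,-30,20],"spin": 0},{"gripper": 93,"linear": [0,-30,20],"spin": 0}])

```text
time: 8.38
tool_pos: [481.6, -9.1, 189.5]
tcp_rot: [[0.037, 0.999, 0.003], [0.999, -0.037, -0.0], [-0.0, 0.003, -1.0]]
contact_force: [0.8, -0.6, 0.4]
grip_width: 0.996
grasp_force: 0.0
```

Request:
servo_tool(commands=[{"gripper": 93,"linear": [20,-22,10],"spin": 0},{"gripper": 93,"linear": [20,-22,10],"spin": 0},{"gripper": 93,"linear": [20,-22,10],"spin": 0},{"gripper": 93,"linear": [20,-22,10],"spin": 0},{"gripper": 93,"linear": [20,-22,10],"spin": 0},{"gripper": 93,"linear": [20,-22,0],"spin": 0},{"gripper": 93,"linear": [20,0,0],"spin": 0},{"gripper": 93,"linear": [13,0,0],"spin": 0},{"gripper": 93,"linear": [0,0,0],"spin": 0},{"gripper": 93,"linear": [0,0,0],"spin": 0}])

```text
time: 9.22
tool_pos: [633.9, -141.4, 236.6]
tcp_rot: [[0.04, 0.999, -0.001], [0.999, -0.04, 0.0], [0.0, -0.001, -1.0]]
contact_force: [0.1, 0.0, -0.4]
grip_width: 1.003
grasp_force: 0.0
```

```bash
python3 - <<'E'
from wl import *
o=robot.get_obs(); print(o["tool_pos"],np.round(o["tcp_rot"],3).tolist())
im,d,P=look(4)
bores(im,d,P)
comps("w",d,P,im,53,64,(570,720,-190,120),60)
comps("w",d,P,im,80,92,(430,540,0,110),60)
E
```

```text
[ 633.93867627 -141.43822933  236.61940026] [[0.04, 0.999, -0.001], [0.999, -0.04, 0.0], [0.0, -0.001, -1.0]]
deck [475.9 -73.2] [196.5  88.4] 87.87 z 51.876341308172925
hole [ 474.5 -135.1] r 26.7
hole [477.  -73.8] r 26.7
hole [479.4 -12.4] r 26.6
w 3262 uv 344 79 circ [654.  -37.9] 23.9 rect [653.9 -37.9] [46.5 47.3] 88.3 z [54.7 56.  57.3] bgr [117. 214.  99.]
w 2640 uv 324 203 circ [ 635.5 -132.9] 23.9 rect [ 635.3 -132.8] [47.6 46.7] 88.5 z [57.5 58.9 60.2] bgr [240. 241. 239.]
```

View pics/w4.png

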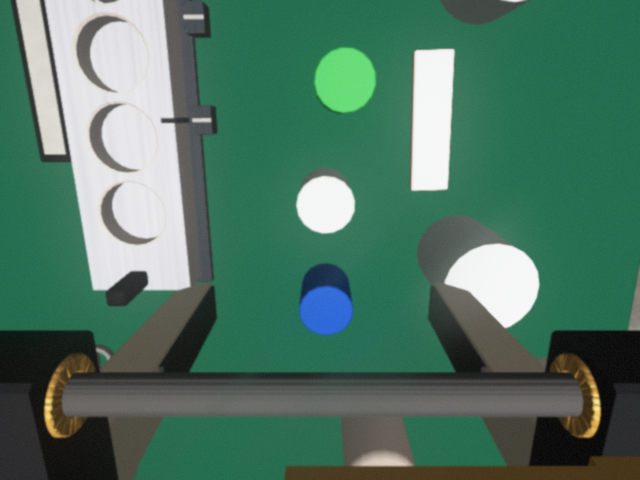

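Blank B's top is at (325,204), the blue look-alike is at (326,300) and the carrier hasn't moved. Now I grasp B.

Request:
servo_tool(commands=[{"gripper": 93,"linear": [0.5,2.5,-30],"spin": 0},{"gripper": 93,"linear": [0.5,2.5,-30],"spin": 0},{"gripper": 93,"linear": [0.5,2.5,-30],"spin": 0},{"gripper": 93,"linear": [0,1,-30],"spin": 0},{"gripper": 93,"linear": [0,0,-30],"spin": 0},{"gripper": 93,"linear": [0,0,-25],"spin": 0},{"gripper": 93,"linear": [0,0,-20],"spin": 0},{"gripper": 93,"linear": [0,0,0],"spin": 0},{"gripper": 40,"linear": [0,0,0],"spin": 0},{"gripper": 40,"linear": [0,0,0],"spin": 0},{"gripper": 40,"linear": [0,0,0],"spin": 0},{"gripper": 40,"linear": [0,0,0],"spin": 0}])

```text
time: 10.27
tool_pos: [636.6, -133.4, 44.4]
tcp_rot: [[0.04, 0.999, 0.003], [0.999, -0.04, -0.001], [-0.001, 0.003, -1.0]]
contact_force: [-0.9, -0.7, -0.3]
grip_width: 0.761
grasp_force: 0.0
```

Request:
servo_tool(commands=[{"gripper": 40,"linear": [0,0,0],"spin": 0},{"gripper": 40,"linear": [0,0,0],"spin": 0},{"gripper": 40,"linear": [0,0,0],"spin": 0},{"gripper": 40,"linear": [0,0,0],"spin": 0},{"gripper": 40,"linear": [0,0,0],"spin": 0}])

```text
time: 10.68
tool_pos: [635.9, -133.1, 42.7]
tcp_rot: [[0.041, 0.999, 0.001], [0.999, -0.041, -0.0], [-0.0, 0.001, -1.0]]
contact_force: [0.7, 0.2, 2.4]
grip_width: 0.503
grasp_force: 15.0
```

Request:
servo_tool(commands=[{"gripper": 40,"linear": [0,0,15],"spin": 0},{"gripper": 40,"linear": [0,0,25],"spin": 0},{"gripper": 40,"linear": [0,0,25],"spin": 0},{"gripper": 40,"linear": [-22.5,17.3,10],"spin": 0},{"gripper": 40,"linear": [-22.5,17.3,0],"spin": 0},{"gripper": 40,"linear": [-22.5,17.3,0],"spin": 0},{"gripper": 40,"linear": [-22.5,17.3,0],"spin": 0},{"gripper": 40,"linear": [-22.5,17.3,0],"spin": 0},{"gripper": 40,"linear": [-22.5,17.3,0],"spin": 0},{"gripper": 40,"linear": [-22.5,17.3,0],"spin": 0},{"gripper": 40,"linear": [0,0,0],"spin": 0},{"gripper": 40,"linear": [0,0,0],"spin": 0}])

```text
time: 11.68
tool_pos: [476.4, -10.9, 117.0]
tcp_rot: [[0.039, 0.999, -0.002], [0.999, -0.039, 0.0], [0.0, -0.002, -1.0]]
contact_force: [0.1, -0.7, -2.4]
grip_width: 0.504
grasp_force: 15.0
```

```bash
python3 - <<'E'
from wl import *
o=robot.get_obs(); print(o["tool_pos"],np.round(o["tcp_rot"],3).tolist())
im,d,P=look(5); X=pts(d,P); c0=np.array([478.2,-12.0])
mm=((d>0)&(abs(X[...,2]-52)<2.5)&(abs(X[...,0]-480)<45))
q=X[mm][:,:2]; D=np.hypot(*(q-c0).T); a=np.degrees(np.arctan2(q[:,1]-c0[1],q[:,0]-c0[0])).astype(int)
R=[]
for k in range(20,161,3):
    s=(abs(a-k)<2)&(D<34)
    if s.sum()>3: R.append(q[s][np.argmin(D[s])])
R=np.array(R); print("bore2",len(R),fit(R,27))
m=(d>0)&(abs(X[...,0]-478)<28)&(abs(X[...,1]+12)<35); zt=o["tool_pos"][2]-42.7+59
t=X[m&(abs(X[...,2]-zt)<2.5)]; print("top",len(t),np.median(t[:,2]),t[:,1].max(),t[:,:2].min(0))
t=X[(d>0)&(abs(X[...,2]-86)<2.5)&(abs(X[...,0]-480)<30)&(abs(X[...,1]-50)<30)]; print("A",len(t),np.median(t[:,2]) if len(t) else 0,cv2.minEnclosingCircle(t[:,:2].astype(np.float32)))
E
```

```text
[476.43097419 -10.85845506 117.02636577] [[0.039, 0.999, -0.002], [0.999, -0.039, 0.0], [0.0, -0.002, -1.0]]
bore2 47 (array([478., -12.]), 0.18)
top 10669 133.25873997124674 13.296993006275393 [450.11251227 -28.25269269]
A 9070 85.98706844668618 ((479.8378601074219, 49.40641403198242), 24.02977180480957)
```

View pics/w5.png

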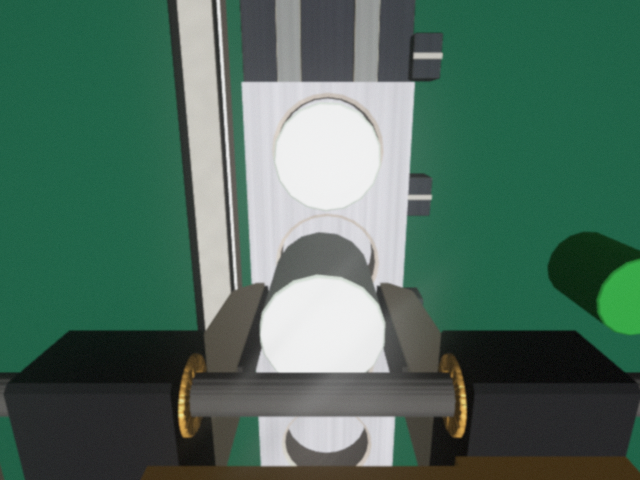

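Blank A is seated in bore 3 at (327,153), with its top at z = 86. B hangs over bore 2 and needs about +1.9 in x and -1.2 in y.

Request:
servo_tool(commands=[{"gripper": 40,"linear": [1.9,-1.2,-4],"spin": 0},{"gripper": 40,"linear": [0,0,-8],"spin": 0},{"gripper": 40,"linear": [0,0,-6],"spin": 0},{"gripper": 40,"linear": [0,0,-4],"spin": 0},{"gripper": 40,"linear": [0,0,-4],"spin": 0},{"gripper": 40,"linear": [0,0,-4],"spin": 0},{"gripper": 40,"linear": [0,0,-4],"spin": 0},{"gripper": 40,"linear": [0,0,-3],"spin": 0},{"gripper": 40,"linear": [0,0,-3],"spin": 0},{"gripper": 40,"linear": [0,0,-2],"spin": 0},{"gripper": 40,"linear": [0,0,0],"spin": 0},{"gripper": 40,"linear": [0,0,0],"spin": 0}])

```text
time: 12.73
tool_pos: [479.9, -13.0, 75.3]
tcp_rot: [[0.04, 0.999, -0.0], [0.999, -0.04, 0.0], [0.0, -0.0, -1.0]]
contact_force: [-0.2, 0.8, -2.6]
grip_width: 0.504
grasp_force: 15.0
```

Request:
servo_tool(commands=[{"gripper": 40,"linear": [-1,0.5,-1],"spin": 0},{"gripper": 40,"linear": [0,0,-1],"spin": 0},{"gripper": 40,"linear": [0,0,0],"spin": 0},{"gripper": 70,"linear": [0,0,0],"spin": 0},{"gripper": 70,"linear": [0,0,0],"spin": 0},{"gripper": 70,"linear": [0,0,0],"spin": 0},{"gripper": 70,"linear": [0,0,0],"spin": 0},{"gripper": 93,"linear": [0,0,12],"spin": 0},{"gripper": 93,"linear": [0,0,25],"spin": 0},{"gripper": 93,"linear": [0,-20,40],"spin": 0},{"gripper": 93,"linear": [0,-30,30],"spin": 0},{"gripper": 93,"linear": [0,-40,10],"spin": 0}])

```text
time: 13.73
tool_pos: [481.0, -100.7, 191.9]
tcp_rot: [[0.037, 0.999, 0.007], [0.999, -0.037, -0.002], [-0.002, 0.007, -1.0]]
contact_force: [1.0, 0.1, 0.3]
grip_width: 0.989
grasp_force: 0.0
```

Request:
servo_tool(commands=[{"gripper": 40,"linear": [0,-35,0],"spin": 0},{"gripper": 40,"linear": [0,-35,0],"spin": 0},{"gripper": 40,"linear": [0,-35,0],"spin": 0},{"gripper": 40,"linear": [0,0,0],"spin": 0},{"gripper": 40,"linear": [0,0,0],"spin": 0},{"gripper": 40,"linear": [0,0,0],"spin": 0}])

```text
time: 14.23
tool_pos: [478.7, -205.4, 186.8]
tcp_rot: [[0.041, 0.999, -0.0], [0.999, -0.041, 0.001], [0.001, -0.001, -1.0]]
contact_force: [0.2, -0.1, 0.4]
grip_width: 0.621
grasp_force: 0.0
```

```bash
python3 - <<'E'
from wl import *
o=robot.get_obs(); print(o["tool_pos"],np.round(o["tcp_rot"],3).tolist())
im,d,P=look(6)
bores(im,d,P)
comps("tops",d,P,im,83,92,(430,540,-60,110),60)
comps("post",d,P,im,93,103,(430,540,-220,-120),5)
for b in robot.boxes_of("carrier_handle","wrist"): print(w(P,b["centre"]),b["score"])
E
```

```text
[ 478.65221652 -205.35222378  186.8287083 ] [[0.041, 0.999, -0.0], [0.999, -0.041, 0.001], [0.001, -0.001, -1.0]]
deck [ 474.5 -114.1] [114.2  87.7] 87.78 z 51.93802841891389
hole [ 473.2 -135.8] r 26.8
post 563 uv 309 226 circ [ 470.9 -191.9] 9.3 rect [ 470.6 -191.8] [13.9 15.4] 87.6 z [94.8 97.5 98.9] bgr [79. 81. 76.]
[ 473.27486431 -123.47404344   51.75776311] 0.66
```

View pics/w6.png

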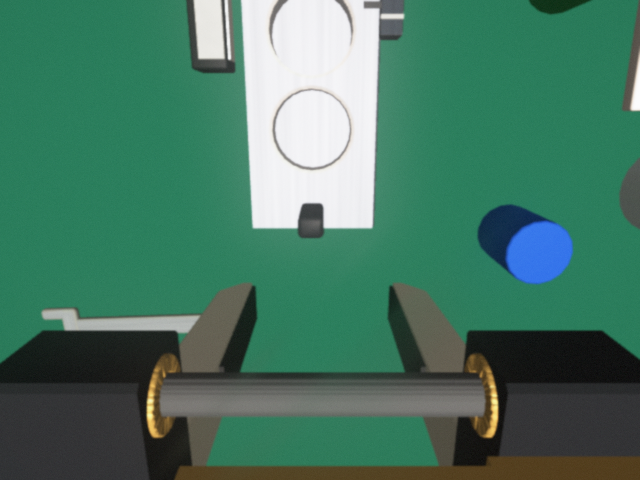

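The post top is at (311,220), which gives (471,-192). I'll check both blanks' seating with the scene camera while moving in to pinch it.

Request:
servo_tool(newtons=12, commands=[{"gripper": 50,"linear": [-3.7,6.9,-20],"spin": 0},{"gripper": 50,"linear": [-3.7,7,-20],"spin": 0},{"gripper": 50,"linear": [0,0,-20],"spin": 0},{"gripper": 50,"linear": [0,0,-20],"spin": 0},{"gripper": 50,"linear": [0,0,-15],"spin": 0},{"gripper": 50,"linear": [0,0,-10],"spin": 0},{"gripper": 50,"linear": [0,0,0],"spin": 0},{"gripper": 50,"linear": [0,0,0],"spin": 0}])

```text
time: 15.0
tool_pos: [471.6, -191.0, 82.1]
tcp_rot: [[0.039, 0.999, -0.001], [0.999, -0.039, 0.0], [0.0, -0.001, -1.0]]
contact_force: [-0.4, -0.3, 1.3]
grip_width: 0.537
grasp_force: 0.0
```

```bash
python3 - <<'E'
from wl import *
for n in ["scene","side"]:
    im,d,P=grab(n); cv2.imwrite(f"pics/{n}1.png",im)
    comps(n+" tops",d,P,im,80,94,(430,540,-60,110),20)
    comps(n+" floor",d,P,im,50,68,(570,700,-190,110),60)
E
```

```text
scene tops 311 uv 334 211 circ [479.6 -11.2] 25.5 rect [479.9 -11. ] [49.7 45.9] 12.4 z [81.8 87.8 90.2] bgr [224. 225. 216.]
scene tops 300 uv 363 216 circ [482.5  49.8] 25.9 rect [482.8  51.1] [48.4 45.6] 10.5 z [81.3 85.  87.2] bgr [230. 231. 222.]
scene floor 392 uv 302 279 circ [655.5 -36.3] 24.9 rect [656.5 -36.5] [46.3 47.6] 29.5 z [51.9 55.4 57.5] bgr [ 92. 174.  66.]
side tops 308 uv 345 266 circ [479.8 -12.3] 27.0 rect [478.9 -13.5] [45.4 52.7] 28.0 z [82.4 89.2 93. ] bgr [248. 248. 247.]
side tops 326 uv 331 285 circ [478.7  48.6] 26.7 rect [481.   49.3] [46.2 51.1] 37.8 z [81.8 86.7 90.3] bgr [252. 252. 251.]
side floor 254 uv 284 241 circ [655.  -38.3] 27.3 rect [654.8 -38.5] [43.6 52.5] 30.1 z [51.3 56.8 61.2] bgr [108. 228.  64.]
```

Both are seated, with tops at 86 and 89. Now I pinch the post and move the carrier 80 mm.

Request:
servo_tool(commands=[{"gripper": 5,"linear": [0,0,0],"spin": 0},{"gripper": 5,"linear": [0,0,0],"spin": 0},{"gripper": 5,"linear": [0,0,0],"spin": 0},{"gripper": 5,"linear": [0,0,0],"spin": 0},{"gripper": 5,"linear": [0,0,0],"spin": 0},{"gripper": 5,"linear": [0,0,0],"spin": 0},{"gripper": 5,"linear": [0.1,2,0],"spin": 0},{"gripper": 5,"linear": [0.2,5,0],"spin": 0},{"gripper": 5,"linear": [0.3,8,0],"spin": 0},{"gripper": 5,"linear": [0.4,10,0],"spin": 0},{"gripper": 5,"linear": [0.4,10,0],"spin": 0},{"gripper": 5,"linear": [0.4,10,0],"spin": 0}])

```text
time: 16.1
tool_pos: [473.8, -146.9, 82.2]
tcp_rot: [[0.041, 0.999, 0.001], [0.999, -0.041, -0.001], [-0.001, 0.001, -1.0]]
contact_force: [2.4, -1.8, -0.7]
grip_width: 0.167
grasp_force: 12.0
```

Request:
servo_tool(commands=[{"gripper": 5,"linear": [0.4,10,0],"spin": 0},{"gripper": 5,"linear": [0.4,10,0],"spin": 0},{"gripper": 5,"linear": [0.3,8,0],"spin": 0},{"gripper": 5,"linear": [0.2,5,0],"spin": 0},{"gripper": 5,"linear": [0.1,2,0],"spin": 0},{"gripper": 5,"linear": [0,0,0],"spin": 0},{"gripper": 5,"linear": [0,0,0],"spin": 0},{"gripper": 5,"linear": [0,0,0],"spin": 0}])

```text
time: 16.77
tool_pos: [475.1, -112.1, 82.2]
tcp_rot: [[0.041, 0.999, 0.001], [0.999, -0.041, -0.0], [-0.0, 0.001, -1.0]]
contact_force: [4.4, 1.0, 0.0]
grip_width: 0.168
grasp_force: 12.0
```

Request:
servo_tool(commands=[{"gripper": 45,"linear": [0,0,0],"spin": 0},{"gripper": 45,"linear": [0,0,0],"spin": 0},{"gripper": 45,"linear": [0,0,0],"spin": 0},{"gripper": 45,"linear": [0,0,0],"spin": 0},{"gripper": 45,"linear": [0,0,15],"spin": 0},{"gripper": 45,"linear": [0,0,30],"spin": 0},{"gripper": 45,"linear": [0,0,38],"spin": 0},{"gripper": 45,"linear": [10,20,30],"spin": 0},{"gripper": 45,"linear": [10,30,25],"spin": 0},{"gripper": 45,"linear": [10,30,20],"spin": 0},{"gripper": 45,"linear": [10,36,15],"spin": 0},{"gripper": 45,"linear": [10,36,15],"spin": 0}])

```text
time: 17.77
tool_pos: [524.7, 41.3, 271.3]
tcp_rot: [[0.042, 0.999, 0.0], [0.999, -0.042, -0.0], [-0.0, 0.001, -1.0]]
contact_force: [0.3, 0.2, -0.6]
grip_width: 0.489
grasp_force: 0.0
```

Request:
servo_tool(commands=[{"gripper": 45,"linear": [10,36,10],"spin": 0},{"gripper": 45,"linear": [10,36,10],"spin": 0},{"gripper": 45,"linear": [10,36,10],"spin": 0},{"gripper": 45,"linear": [5,38,0],"spin": 0},{"gripper": 45,"linear": [0,38,0],"spin": 0},{"gripper": 45,"linear": [0,30,0],"spin": 0},{"gripper": 45,"linear": [0,10,0],"spin": 0},{"gripper": 45,"linear": [0,0,0],"spin": 0},{"gripper": 45,"linear": [0,0,0],"spin": 0}])

```text
time: 18.52
tool_pos: [559.5, 263.7, 299.6]
tcp_rot: [[0.039, 0.999, -0.001], [0.999, -0.039, -0.001], [-0.001, -0.001, -1.0]]
contact_force: [0.0, 0.8, -0.4]
grip_width: 0.486
grasp_force: 0.0
```

```bash
python3 - <<'E'
from wl import *
o=robot.get_obs(); print(o["tool_pos"],np.round(o["tcp_rot"],3).tolist(),o["time"])
im,d,P=look(7)
comps("grip",d,P,im,47,64,(590,700,150,350),10)
comps("mark",d,P,im,14.8,30,(638,690,230,360),5)
comps("track",d,P,im,10,20,(590,690,130,370),100)
im,d,P=grab("side"); comps("blanks",d,P,im,80,94,(430,540,-60,190),20)
im,d,P=grab("scene"); comps("blanks",d,P,im,80,94,(430,540,-60,190),20)
E
```

```text
[559.45591772 263.67909681 299.56348452] [[0.039, 0.999, -0.001], [0.999, -0.039, -0.001], [-0.001, -0.001, -1.0]] 18.5167
grip 535 uv 389 238 circ [624.7 218.9] 15.2 rect [624.9 218.9] [28.1 20.6] 7.1 z [49.6 53.9 55.3] bgr [225. 227. 227.]
mark 196 uv 405 155 circ [646.2 297.8] 10.0 rect [646.2 298.1] [16.7 13.9] 8.5 z [15.  15.9 17.5] bgr [250. 251. 251.]
track 5509 uv 376 162 circ [617.4 276.6] 86.4 rect [627.1 278. ] [ 59.8 169.8] 7.3 z [12.4 14.  15.7] bgr [91. 96. 91.]
blanks 333 uv 327 290 circ [481.6  68.1] 25.7 rect [482.3  67.6] [46.2 49.6] 45.9 z [83.4 89.7 92.8] bgr [249. 249. 248.]
blanks 351 uv 312 310 circ [485.  129.8] 26.1 rect [484.4 129. ] [47.1 47.7] 83.4 z [81.7 86.6 89.9] bgr [253. 253. 252.]
blanks 326 uv 372 217 circ [483.1  68.7] 25.8 rect [483.7  68. ] [47.2 47.7] 71.3 z [82.  87.9 90. ] bgr [224. 225. 215.]
blanks 311 uv 402 222 circ [484.3 130.3] 25.3 rect [484.6 129.7] [48.8 45.1] 5.7 z [81.7 84.8 87.1] bgr [230. 232. 222.]
```

View pics/w7.png

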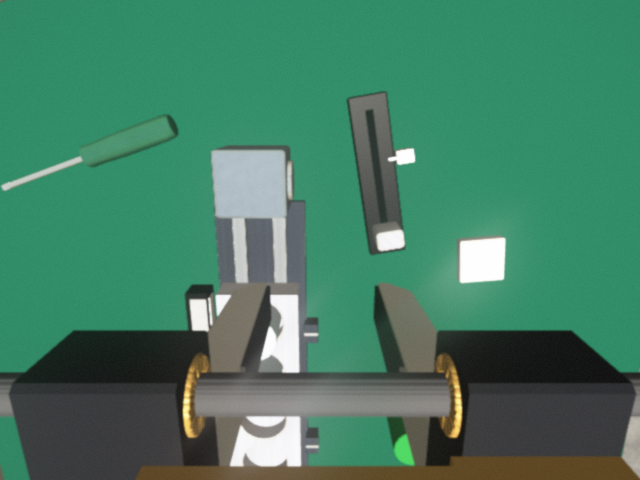

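Carrier is at about 80 mm with both blanks seated. The dimmer grip is at (389,238) in the picture, the mark at (403,156), and the track is yawed +7.3°. The grip has to travel about 75.8 mm.

Request:
servo_tool(commands=[{"gripper": 55,"linear": [11,-7.5,-25],"spin": 4.8},{"gripper": 55,"linear": [11,-7.5,-25],"spin": 4.8},{"gripper": 55,"linear": [11,-7.5,-25],"spin": 0},{"gripper": 55,"linear": [11,-7.5,-25],"spin": 0},{"gripper": 55,"linear": [11,-7.5,-25],"spin": 0},{"gripper": 55,"linear": [11,-7.5,-25],"spin": 0},{"gripper": 55,"linear": [0,0,-25],"spin": 0},{"gripper": 55,"linear": [0,0,-15],"spin": 0},{"gripper": 55,"linear": [0,0,0],"spin": 0},{"gripper": 55,"linear": [0,0,0],"spin": 0}])

```text
time: 19.5
tool_pos: [625.5, 217.6, 109.6]
tcp_rot: [[-0.125, 0.992, -0.002], [0.992, 0.125, -0.001], [-0.0, -0.002, -1.0]]
contact_force: [0.2, 0.2, 1.8]
grip_width: 0.593
grasp_force: 0.0
```

```bash
python3 - <<'E'
from wl import *
o=robot.get_obs(); print(o["tool_pos"],np.round(o["tcp_rot"],3).tolist(),o["time"])
i7,d7,P7=saved("w7"); X=pts(d7,P7); b=(X[...,0]>460)&(X[...,0]<545)&(X[...,1]>230)&(X[...,1]<320); print("housing",np.percentile(X[b][:,2],99))
im,d,P=look(8)
comps("grip",d,P,im,51,58,(590,700,150,350),10)
comps("mark",d,P,im,14.8,19,(635,690,230,360),5)
E
```

```text
[625.50389546 217.55442141 109.58833152] [[-0.125, 0.992, -0.002], [0.992, 0.125, -0.001], [-0.0, -0.002, -1.0]] 19.5
housing 400.550747375278
grip 1626 uv 322 263 circ [624.9 218.8] 15.2 rect [625.  218.8] [27.4 18.9] 7.6 z [51.9 54.1 55.3] bgr [239. 240. 240.]
mark 769 uv 375 118 circ [645.6 297.7] 10.9 rect [644.9 297.3] [20.  13.9] 7.1 z [15.  16.1 17.1] bgr [249. 250. 250.]
mark 5 uv 346 217 circ [637.6 237.8] 0.9 rect [637.5 237.8] [1.7 0.9] 77.4 z [14.9 15.4 15.8] bgr [71. 73. 70.]
```

Request:
servo_tool(newtons=8, commands=[{"gripper": 55,"linear": [0,1,-22],"spin": 0},{"gripper": 55,"linear": [0,0,-22],"spin": 0},{"gripper": 55,"linear": [0,0,-20],"spin": 0},{"gripper": 55,"linear": [0,0,0],"spin": 0},{"gripper": 20,"linear": [0,0,0],"spin": 0},{"gripper": 20,"linear": [0,0,0],"spin": 0},{"gripper": 20,"linear": [0,0,0],"spin": 0},{"gripper": 20,"linear": [0,0,0],"spin": 0},{"gripper": 20,"linear": [0,0,0],"spin": 0},{"gripper": 20,"linear": [0,0,0],"spin": 0}])

```text
time: 20.38
tool_pos: [625.9, 220.3, 47.7]
tcp_rot: [[-0.127, 0.992, 0.001], [0.992, 0.127, 0.0], [-0.0, 0.001, -1.0]]
contact_force: [-2.7, -0.6, 5.4]
grip_width: 0.298
grasp_force: 8.0
```

```bash
python3 - <<'E'
from wl import *
i,d,P=saved("w7"); X=pts(d,P); print(X[160:205:20,225:275:20].round(0).tolist())
E
```

```text
[[[470.0, 306.0, 65.0], [489.0, 305.0, 64.0], [507.0, 304.0, 64.0]], [[468.0, 287.0, 64.0], [487.0, 286.0, 63.0], [506.0, 286.0, 64.0]], [[466.0, 268.0, 66.0], [485.0, 267.0, 64.0], [504.0, 267.0, 64.0]]]
```

Request:
servo_tool(commands=[{"gripper": 20,"linear": [-0.6,4.8,0],"spin": 0},{"gripper": 20,"linear": [-1,8,0],"spin": 0},{"gripper": 20,"linear": [-1.3,10,0],"spin": 0},{"gripper": 20,"linear": [-1.3,10,0],"spin": 0},{"gripper": 20,"linear": [-1.3,10,0],"spin": 0},{"gripper": 20,"linear": [-1.3,10,0],"spin": 0},{"gripper": 20,"linear": [-1.3,10,0],"spin": 0},{"gripper": 20,"linear": [-1,8,0],"spin": 0},{"gripper": 20,"linear": [-0.5,4,0],"spin": 0},{"gripper": 20,"linear": [0,0,0],"spin": 0},{"gripper": 20,"linear": [0,0,0],"spin": 0},{"gripper": 20,"linear": [0,0,0],"spin": 0}])

```text
time: 21.38
tool_pos: [616.1, 295.9, 47.7]
tcp_rot: [[-0.127, 0.992, 0.001], [0.992, 0.127, 0.001], [0.001, 0.001, -1.0]]
contact_force: [-2.6, 0.7, 5.4]
grip_width: 0.299
grasp_force: 8.0
```

```bash
cat > dm.py <<'E'
from wl import *
import sys
im,d,P=look(sys.argv[1]); 
comps("grip",d,P,im,50,58,(595,650,200,350),10)
comps("mark",d,P,im,14.8,19,(638,690,250,340),30)
for n in ["scene","side"]:
    im,d,P=grab(n); comps("blanks "+n,d,P,im,80,94,(430,540,-60,260),20); comps(n+" grip",d,P,im,47,58,(595,650,200,350),8);comps(n+" mark",d,P,im,14,20,(640,690,260,340),8)
E
python3 dm.py 9
```

```text
grip 3622 uv 325 319 circ [619.1 302.6] 24.1 rect [620.  295.7] [47.8 22.1] 7.3 z [50.9 54.1 55.8] bgr [219. 222. 223.]
mark 555 uv 389 284 circ [646.8 297.8] 10.3 rect [646.7 297.9] [16.3 14. ] 7.8 z [15.1 16.  17. ] bgr [251. 252. 253.]
blanks scene 330 uv 372 217 circ [482.2  68.2] 25.3 rect [482.8  67.6] [48.7 45.5] 10.0 z [81.8 87.8 90.2] bgr [223. 224. 214.]
blanks scene 313 uv 401 222 circ [484.2 130.2] 25.5 rect [485.7 129.3] [48.3 46.3] 66.3 z [81.5 85.  87.3] bgr [229. 230. 220.]
scene grip 23 uv 476 287 circ [608.9 284.3] 13.8 rect [608.9 285.4] [ 3.4 27.5] 87.2 z [48.2 51.2 55. ] bgr [128. 130. 130.]
scene grip 40 uv 484 303 circ [643.7 299.7] 9.0 rect [644.  299.7] [17.6  5.4] 88.6 z [47.9 52.4 57.6] bgr [104. 114. 114.]
scene mark 43 uv 480 317 circ [650.4 296.9] 10.0 rect [650.3 298.2] [17.8 12.6] 13.2 z [14.3 15.5 17.6] bgr [228. 232. 227.]
blanks side 333 uv 327 290 circ [481.3  67.6] 25.0 rect [480.8  68.5] [46.6 47.8] 37.8 z [82.3 89.3 92.8] bgr [249. 249. 247.]
blanks side 349 uv 312 310 circ [483.3 129.3] 25.1 rect [484.1 129.4] [44.6 49.3] 28.3 z [83.4 86.8 90.2] bgr [253. 253. 252.]
side grip 94 uv 214 352 circ [619.3 304.8] 22.9 rect [620.3 299.5] [45.9 14.9] 10.5 z [48.2 53.6 57.2] bgr [203. 206. 206.]
side mark 23 uv 206 356 circ [648.2 298.8] 8.3 rect [648.2 300. ] [ 8.2 16.3] 87.7 z [14.7 17.1 18.8] bgr [255. 255. 255.]
```

View pics/w9.png

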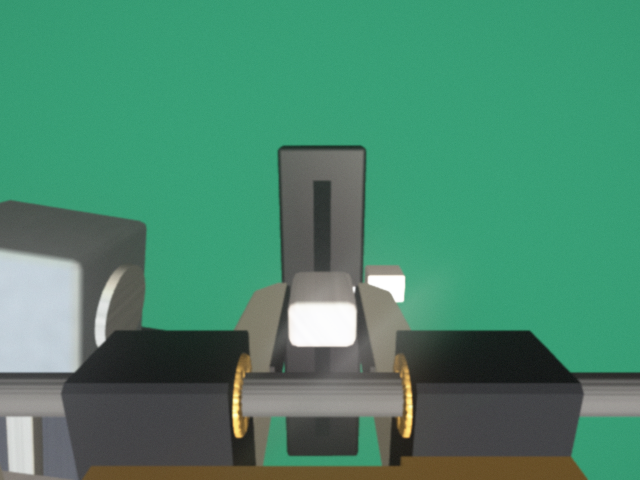

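The grip stands level with the mark: grip top at (322,322), mark at (386,284), both nearer and farther from the camera by their heights. Release, lift and wait.

Request:
servo_tool(commands=[{"gripper": 60,"linear": [0,0,0],"spin": 0},{"gripper": 60,"linear": [0,0,0],"spin": 0},{"gripper": 60,"linear": [0,0,0],"spin": 0},{"gripper": 60,"linear": [0,0,0],"spin": 0},{"gripper": 60,"linear": [0,0,0],"spin": 0},{"gripper": 60,"linear": [0,0,25],"spin": 0},{"gripper": 60,"linear": [0,0,30],"spin": 0},{"gripper": 60,"linear": [0,0,0],"spin": 0},{"gripper": 60,"linear": [0,0,0],"spin": 0},{"gripper": 60,"linear": [0,0,0],"spin": 0}])

```text
time: 22.37
tool_pos: [615.9, 294.9, 100.7]
tcp_rot: [[-0.127, 0.992, -0.0], [0.992, 0.127, -0.0], [-0.0, -0.0, -1.0]]
contact_force: [-0.8, -0.7, 0.3]
grip_width: 0.646
grasp_force: 0.0
```

```bash
python3 dm.py 10 | grep -v blanks
```

```text
grip 1825 uv 321 272 circ [615.4 293.9] 15.4 rect [615.2 294.3] [27.6 19.4] 7.6 z [51.3 54.  55.2] bgr [237. 238. 239.]
mark 573 uv 373 251 circ [646.1 297.7] 10.6 rect [646.2 297.8] [17.3 13.9] 7.3 z [15.  15.9 17. ] bgr [251. 251. 252.]
scene grip 122 uv 481 293 circ [619.  292.8] 15.0 rect [619.4 293.8] [26.3 19.5] 3.5 z [48.4 52.7 55.4] bgr [206. 201. 196.]
scene mark 51 uv 479 317 circ [648.9 296.8] 10.3 rect [649.1 297.5] [19.3 13.6] 9.1 z [14.2 15.2 16.6] bgr [228. 232. 226.]
side grip 127 uv 218 351 circ [616.4 293.3] 15.5 rect [616.  293.6] [28.3 21.2] 0.9 z [48.1 54.  57.5] bgr [245. 245. 244.]
side mark 34 uv 207 355 circ [648.6 296.2] 9.1 rect [648.2 296. ] [16.6 13.1] 17.6 z [15.  16.7 19.5] bgr [255. 255. 254.]
```

Request:
servo_tool(commands=[{"gripper": 60,"linear": [0,0,0],"spin": 0},{"gripper": 60,"linear": [0,0,0],"spin": 0},{"gripper": 60,"linear": [0,0,0],"spin": 0},{"gripper": 60,"linear": [0,0,0],"spin": 0},{"gripper": 60,"linear": [0,0,0],"spin": 0},{"gripper": 60,"linear": [0,0,0],"spin": 0},{"gripper": 60,"linear": [0,0,0],"spin": 0},{"gripper": 60,"linear": [0,0,0],"spin": 0},{"gripper": 60,"linear": [0,0,0],"spin": 0},{"gripper": 60,"linear": [0,0,0],"spin": 0},{"gripper": 60,"linear": [0,0,0],"spin": 0},{"gripper": 60,"linear": [0,0,0],"spin": 0}])

```text
time: 23.52
tool_pos: [616.1, 295.0, 101.0]
tcp_rot: [[-0.127, 0.992, -0.0], [0.992, 0.127, 0.0], [0.0, -0.0, -1.0]]
contact_force: [-1.1, -0.1, 0.6]
grip_width: 0.643
grasp_force: 0.0
```

Request:
servo_tool(commands=[{"gripper": 60,"linear": [0,0,0],"spin": 0},{"gripper": 60,"linear": [0,0,0],"spin": 0},{"gripper": 60,"linear": [0,0,0],"spin": 0},{"gripper": 60,"linear": [0,0,0],"spin": 0},{"gripper": 60,"linear": [0,0,0],"spin": 0},{"gripper": 60,"linear": [0,0,0],"spin": 0},{"gripper": 60,"linear": [0,0,0],"spin": 0},{"gripper": 60,"linear": [0,0,0],"spin": 0},{"gripper": 60,"linear": [0,0,0],"spin": 0},{"gripper": 60,"linear": [0,0,0],"spin": 0},{"gripper": 60,"linear": [0,0,0],"spin": 0},{"gripper": 60,"linear": [0,0,0],"spin": 0}])

```text
time: 24.52
tool_pos: [616.1, 295.0, 101.0]
tcp_rot: [[-0.127, 0.992, -0.0], [0.992, 0.127, 0.0], [0.0, -0.0, -1.0]]
contact_force: [-0.0, 0.8, 0.4]
grip_width: 0.647
grasp_force: 0.0
```

The grip's offset from the mark is about 0.5 mm, and it has been free for over 2 s. Now back to off.

Request:
servo_tool(commands=[{"gripper": 60,"linear": [0,0,-25],"spin": 0},{"gripper": 60,"linear": [0,0,-28],"spin": 0},{"gripper": 60,"linear": [0,0,0],"spin": 0},{"gripper": 60,"linear": [0,0,0],"spin": 0},{"gripper": 20,"linear": [0,0,0],"spin": 0},{"gripper": 20,"linear": [0,0,0],"spin": 0},{"gripper": 20,"linear": [0,0,0],"spin": 0},{"gripper": 20,"linear": [0,0,0],"spin": 0},{"gripper": 20,"linear": [0,0,0],"spin": 0},{"gripper": 20,"linear": [0,0,0],"spin": 0}])

```text
time: 25.35
tool_pos: [616.1, 295.1, 48.9]
tcp_rot: [[-0.127, 0.992, 0.0], [0.992, 0.127, 0.0], [0.0, 0.0, -1.0]]
contact_force: [-1.7, -0.1, 1.2]
grip_width: 0.304
grasp_force: 8.0
```

Request:
servo_tool(commands=[{"gripper": 20,"linear": [0.6,-4.8,0],"spin": 0},{"gripper": 20,"linear": [1,-8,0],"spin": 0},{"gripper": 20,"linear": [1.3,-10,0],"spin": 0},{"gripper": 20,"linear": [1.3,-10,0],"spin": 0},{"gripper": 20,"linear": [1.3,-10,0],"spin": 0},{"gripper": 20,"linear": [1.3,-10,0],"spin": 0},{"gripper": 20,"linear": [1.3,-10,0],"spin": 0},{"gripper": 20,"linear": [1,-8,0],"spin": 0},{"gripper": 20,"linear": [0.6,-5,0],"spin": 0},{"gripper": 20,"linear": [0,-1,0],"spin": 0},{"gripper": 20,"linear": [0,0,0],"spin": 0},{"gripper": 20,"linear": [0,0,0],"spin": 0}])

```text
time: 26.35
tool_pos: [626.2, 217.8, 48.8]
tcp_rot: [[-0.127, 0.992, 0.001], [0.992, 0.127, 0.0], [0.0, 0.001, -1.0]]
contact_force: [-0.9, 1.2, 6.1]
grip_width: 0.302
grasp_force: 8.0
```

Request:
servo_tool(commands=[{"gripper": 60,"linear": [0,0,0],"spin": 0},{"gripper": 60,"linear": [0,0,0],"spin": 0},{"gripper": 60,"linear": [0,0,0],"spin": 0},{"gripper": 60,"linear": [0,0,0],"spin": 0},{"gripper": 60,"linear": [0,0,0],"spin": 0},{"gripper": 60,"linear": [0,0,25],"spin": 0},{"gripper": 60,"linear": [0,0,30],"spin": 0},{"gripper": 60,"linear": [0,0,40],"spin": 0},{"gripper": 60,"linear": [0,0,0],"spin": 0},{"gripper": 60,"linear": [0,0,0],"spin": 0}])

```text
time: 27.18
tool_pos: [627.8, 218.6, 146.4]
tcp_rot: [[-0.127, 0.992, 0.007], [0.992, 0.127, 0.001], [0.0, 0.007, -1.0]]
contact_force: [-0.8, -0.4, -0.7]
grip_width: 0.644
grasp_force: 0.0
```

```bash
sed -i 's/200,350/180,350/g' dm.py; python3 dm.py 11
```

```text
grip 1267 uv 317 246 circ [625.3 217.4] 15.3 rect [625.  217.7] [27.4 19. ] 7.2 z [51.3 54.  55.3] bgr [233. 234. 235.]
mark 526 uv 364 119 circ [646.1 297.5] 10.6 rect [646.1 297.4] [17.4 13.4] 7.2 z [15.  16.1 17.2] bgr [252. 252. 252.]
blanks scene 322 uv 372 217 circ [483.7  66.8] 25.2 rect [483.8  67.8] [48.3 46.1] 31.9 z [82.5 87.7 90.1] bgr [225. 226. 217.]
blanks scene 313 uv 401 222 circ [484.2 129.6] 26.1 rect [485.8 129.8] [47.7 46.8] 43.8 z [81.8 84.8 87. ] bgr [231. 232. 222.]
scene grip 136 uv 439 290 circ [627.7 217.3] 15.5 rect [627.2 217.1] [29.3 18.8] 3.6 z [48.1 52.5 55.3] bgr [206. 202. 196.]
scene mark 48 uv 480 317 circ [649.1 297.7] 9.6 rect [648.6 297.9] [16.7 12.9] 7.4 z [14.3 15.7 17.9] bgr [229. 233. 227.]
blanks side 337 uv 327 290 circ [482.7  67.1] 25.3 rect [481.8  67.8] [46.5 47.4] 37.1 z [82.5 89.3 92.7] bgr [249. 249. 247.]
blanks side 349 uv 312 310 circ [483.7 130.4] 25.9 rect [483.7 129.6] [46.3 48.6] 62.7 z [82.1 86.6 90.1] bgr [253. 253. 253.]
side grip 107 uv 235 322 circ [626.3 215.3] 16.3 rect [625.3 216.6] [27.9 21.9] 6.4 z [48.  54.6 57.2] bgr [245. 245. 244.]
side mark 35 uv 206 355 circ [647.4 296. ] 9.8 rect [647.7 297.2] [15.8 15. ] 8.7 z [14.9 16.5 18.8] bgr [254. 254. 254.]
```

The dimmer is back at its stop, about 1 mm beyond where it started. The carrier is in the middle station with both blanks seated, so I return to the post.

Request:
servo_tool(commands=[{"gripper": 50,"linear": [-15.3,-33,0],"spin": -4.8},{"gripper": 50,"linear": [-15.3,-33,0],"spin": -4.8},{"gripper": 50,"linear": [-15.3,-33,0],"spin": 0},{"gripper": 50,"linear": [-15.3,-33,0],"spin": 0},{"gripper": 50,"linear": [-15.3,-33,0],"spin": 0},{"gripper": 50,"linear": [-15.3,-33,0],"spin": 0},{"gripper": 50,"linear": [-15.3,-33,0],"spin": 0},{"gripper": 50,"linear": [-15.3,-33,0],"spin": 0},{"gripper": 50,"linear": [-15.3,-33,0],"spin": 0},{"gripper": 50,"linear": [-15.3,-33,0],"spin": 0},{"gripper": 50,"linear": [0,0,0],"spin": 0},{"gripper": 50,"linear": [0,0,0],"spin": 0}])

```text
time: 28.33
tool_pos: [471.5, -113.0, 141.8]
tcp_rot: [[0.045, 0.999, -0.002], [0.999, -0.045, 0.001], [0.001, -0.002, -1.0]]
contact_force: [0.5, 0.6, 0.3]
grip_width: 0.537
grasp_force: 0.0
```

```bash
python3 - <<'E'
from wl import *
o=robot.get_obs(); print(o["tool_pos"])
im,d,P=look(12); comps("post",d,P,im,93,103,(430,540,-150,-60),5)
E
```

```text
[ 471.46579591 -112.96858923  141.81099855]
post 780 uv 328 270 circ [ 474.1 -112.2] 9.2 rect [ 474.2 -112.2] [14.6 15.7] 87.9 z [94.6 97.5 98.7] bgr [73. 71. 72.]
```

Request:
servo_tool(newtons=12, commands=[{"gripper": 50,"linear": [3,0.8,-20],"spin": 0},{"gripper": 50,"linear": [0,0,-20],"spin": 0},{"gripper": 50,"linear": [0,0,-20],"spin": 0},{"gripper": 50,"linear": [0,0,0],"spin": 0},{"gripper": 50,"linear": [0,0,0],"spin": 0},{"gripper": 5,"linear": [0,0,0],"spin": 0},{"gripper": 5,"linear": [0,0,0],"spin": 0},{"gripper": 5,"linear": [0,0,0],"spin": 0},{"gripper": 5,"linear": [0,0,0],"spin": 0},{"gripper": 5,"linear": [0,0,0],"spin": 0},{"gripper": 5,"linear": [0,0,0],"spin": 0},{"gripper": 5,"linear": [0,0,0],"spin": 0}])

```text
time: 29.38
tool_pos: [475.2, -111.0, 83.4]
tcp_rot: [[0.04, 0.999, -0.001], [0.999, -0.04, -0.0], [-0.0, -0.001, -1.0]]
contact_force: [-3.6, 0.5, 5.9]
grip_width: 0.17
grasp_force: 12.0
```

Request:
servo_tool(commands=[{"gripper": 5,"linear": [0.1,2,0],"spin": 0},{"gripper": 5,"linear": [0.2,5,0],"spin": 0},{"gripper": 5,"linear": [0.3,8,0],"spin": 0},{"gripper": 5,"linear": [0.4,10,0],"spin": 0},{"gripper": 5,"linear": [0.4,10,0],"spin": 0},{"gripper": 5,"linear": [0.4,10,0],"spin": 0},{"gripper": 5,"linear": [0.4,10,0],"spin": 0},{"gripper": 5,"linear": [0.4,10,0],"spin": 0},{"gripper": 5,"linear": [0.3,8,0],"spin": 0},{"gripper": 5,"linear": [0.2,5,0],"spin": 0},{"gripper": 5,"linear": [0.1,1.5,0],"spin": 0},{"gripper": 5,"linear": [0,0,0],"spin": 0}])

```text
time: 30.38
tool_pos: [478.3, -31.0, 83.4]
tcp_rot: [[0.04, 0.999, -0.001], [0.999, -0.04, 0.0], [-0.0, -0.001, -1.0]]
contact_force: [-3.7, 1.3, 6.9]
grip_width: 0.171
grasp_force: 12.0
```

Request:
servo_tool(commands=[{"gripper": 5,"linear": [0,0,0],"spin": 0},{"gripper": 50,"linear": [0,0,0],"spin": 0},{"gripper": 50,"linear": [0,0,0],"spin": 0},{"gripper": 50,"linear": [0,0,0],"spin": 0},{"gripper": 50,"linear": [0,0,0],"spin": 0},{"gripper": 50,"linear": [0,0,20],"spin": 0},{"gripper": 50,"linear": [0,0,30],"spin": 0},{"gripper": 50,"linear": [0,0,40],"spin": 0},{"gripper": 50,"linear": [0,-20,30],"spin": 0},{"gripper": 50,"linear": [0,-20,0],"spin": 0},{"gripper": 50,"linear": [0,0,0],"spin": 0},{"gripper": 50,"linear": [0,0,0],"spin": 0}])

```text
time: 31.38
tool_pos: [479.0, -72.0, 203.1]
tcp_rot: [[0.042, 0.999, 0.0], [0.999, -0.042, 0.0], [0.0, 0.0, -1.0]]
contact_force: [0.6, 0.2, -0.3]
grip_width: 0.536
grasp_force: 0.0
```

```bash
python3 - <<'E'
from wl import *
im,d,P=look(13); comps("post",d,P,im,93,103,(430,540,-150,60),5)
for n in ["scene","side"]:
    im,d,P=grab(n); cv2.imwrite(f"pics/{n}2.png",im); comps(n+" blanks",d,P,im,80,94,(430,540,90,260),20); comps(n+" dim",d,P,im,48,58,(595,650,180,350),8)
E
```

```text
post 544 uv 317 178 circ [477.4 -32. ] 9.2 rect [477.1 -32.2] [14.3 15.8] 87.8 z [95.2 97.5 98.8] bgr [90. 88. 89.]
scene blanks 338 uv 410 223 circ [487.  147.6] 25.3 rect [486.1 147.8] [48.9 46.7] 13.2 z [81.7 87.9 90.1] bgr [224. 226. 216.]
scene blanks 330 uv 441 228 circ [488.  209.1] 25.9 rect [488.7 210.1] [46.8 48.4] 67.4 z [81.5 84.9 87.2] bgr [231. 232. 222.]
scene dim 130 uv 439 289 circ [627.5 218.1] 15.6 rect [627.6 216.8] [30.1 18.8] 2.6 z [49.2 53.  55.3] bgr [211. 207. 201.]
side blanks 377 uv 307 315 circ [483.9 146.4] 25.6 rect [485.1 147.2] [46.3 48.4] 28.4 z [82.7 89.3 92.8] bgr [250. 250. 248.]
side blanks 393 uv 292 337 circ [486.8 209.3] 25.5 rect [487.1 208.5] [47.6 48.9] 14.1 z [82.2 86.8 90.1] bgr [253. 253. 253.]
side dim 105 uv 235 322 circ [625.4 216.7] 15.9 rect [625.8 216.2] [27.8 20.3] 4.5 z [49.3 54.  57.5] bgr [246. 246. 244.]
```

View pics/scene2.png

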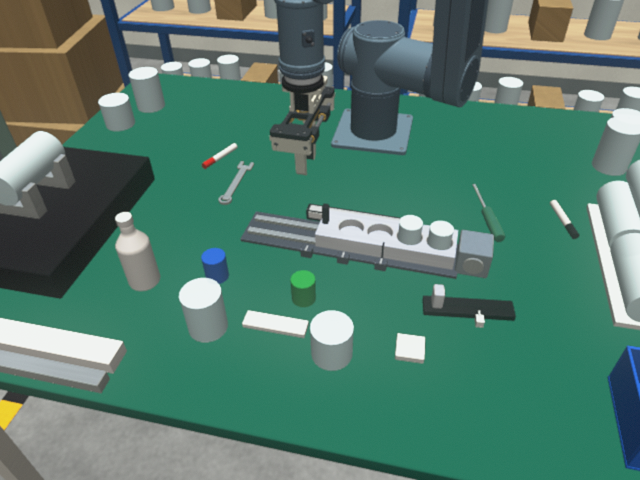

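The scene shows the carrier in the last station against the housing (470,255), with both blanks upright in it at (410,230) and (441,236). The dimmer grip is at off (439,295), everything else is in place, and the arm is clear.

```bash
python3 -c "
from plant import robot
print(robot.hand_in())"
```

```text
the job is handed in; nothing more can be done
None
```

I handed the job in at about 31 s of the 210 s allowed, but the hand-in returned no verdict: both small white blanks present stand in bores 2 and 3, the dimmer was left at the set mark for over two seconds and is back at off, the carrier is in the last station, and nothing else on the bench looked disturbed.

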